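Refit the lift-off door of a bench cabinet and bolt it

TASK

The door of the small steel bench cabinet has been taken off and leans against the tool box. Hang it back on the cabinet: hold it standing well open, as at a right angle to the cabinet's front, lower it so that both its hinge knuckles drop over the two hinge pins together and sit right down; then push it fully shut and push its slide bolt fully home into the keeper. Do not let the door fall, do not knock over or shove the tool box, the spray can or the things in the cabinet, and leave everything released.

Things in the scene. Friction and masses are not known exactly. Their poses are not given: they have to be found in the camera images.
- cabinet: Grey steel cabinet, fixed to the bench, open at the front: 140 deep (x) x 200 wide (y) x 220 mm high. Origin: centre of its underside, on the bench; x points to its back, so the front (plane x = -70 mm) looks along -x; y points from the hinge side to the bolt side. Two steel hinge pins stand up beside its front edge on the -y side, on one vertical axis at x = -80, y = -108 mm.
- lip (a point): Middle of the front edge of the cabinet's drip lip, a 4 mm sheet that juts 14 mm from the top over the front (upper face 220 mm above the bench, from y = -80 to 100 mm of the cabinet). It overhangs the shut door with 6 mm of air, so the door can be put on its pins only while it stands open 60 deg or more. Axes as the cabinet's.
- pin_low (a point): Lower hinge pin: the point on its axis at its foot, on the flat top of the fixed barrel (15 mm diameter), 49 mm above the bench. The pin is 8 mm in diameter, stands 20 mm up from this point and has a hemispherical nose. z is up; axes as the cabinet's.
- pin_high (a point): Upper hinge pin, the same, its foot 179 mm above the bench (130 mm straight above the lower one).
- keeper (a point): Centre of the keeper's slot for the bolt: 14 mm deep (x) x 20 mm high, in a 4 mm steel plate that reaches forward from the cabinet's +y side to 110 mm in front of the cabinet's origin, beside the free edge of the shut door. Axes as the cabinet's.
- door: Loose grey steel door, 0.45 to 0.7 kg: flat panel 16 thick (x) x 196 wide (y) x 196 mm high (z). Origin: centre of the panel's underside, mid-thickness. x points to its inner face, -x to its outer face (with the bolt), -y to its hinge edge, z to its upper edge. Its knuckles are at x = 0, y = -108 mm. At the start it leans about 0.2 rad, inner face on the tool box's upper edge, outer face away from the robot.
- door_top (a point): Middle of the door's upper edge, 196 mm above its underside; axes as the door's. The bare edge, 16 mm thick, is 70 mm above the tool box. Hung and shut, the door has the cabinet's axes and its origin is at x = -80, y = 0, z = 14 mm of the cabinet. It opens counter-clockwise from above (its yaw = the cabinet's + opening). It swings freely, stays where left, but bounces open if shoved hard; only the bolt holds it shut.
- knuckle_low (a point): Lower hinge knuckle of the door: centre of the mouth at the lower end of its bore, 35 mm above the door's underside. Steel sleeve, 15 mm outside diameter, 25 mm long, bore 10 mm right through. Seated, this point coincides with pin_low within about 1 mm. Axes as the door's.
- knuckle_high (a point): Upper hinge knuckle, the same, 165 mm above the door's underside (130 mm straight above the lower one); it belongs on pin_high.
- bolt_knob (a point): Centre of the bolt's 16 mm ball knob, near the upper free corner of the door: x = -42 (34 mm off the outer face), z = 160, y = 58 mm (drawn) to 84 mm (home) in the door's axes. A 7 mm stem joins it to the level 8 mm rod, 8 mm off the face. With the door shut it is 174 mm above the bench, 38 mm in front of the lip, and a fingertip reaching down on its hinge side can push it.
- bolt (a joint): Travel of the slide bolt in m: 0 drawn back (its tip inside the door's edge), 0.026 fully home, sliding towards the door's free edge (+y of the door), through the keeper when the door is shut. Slides stiffly (about 2 N) and stays where it is left. Starts nearly drawn back.
- toolbox: Red steel tool box, 5 kg, 150 (x) x 240 (y) x 120 mm high to the lid, with a low handle to 134 mm. Origin: centre of its underside. The door leans on its +x side. To be left alone.
- can: Spray can, 65 mm diameter, 190 mm high, standing on the bench on the robot's side, between cabinet and tool box. Origin: centre of its underside. To be left alone.
- bottle: Small blue bottle, 30 mm diameter, 75 mm high, standing on the cabinet's floor. Origin: centre of its underside. To be left alone.
- tin: Small tin, 56 mm diameter, 50 mm high, standing on the cabinet's floor. Origin: centre of its underside. To be left alone.

How it is judged:
On the way, in this order (a step that is already met when the one before it is completed fails the run):
1. both knuckles are fully down on the pins, with the door standing open (distance between knuckle_low and pin_low below 0.004 m and distance between knuckle_high and pin_high below 0.004 m and angle between the y axis of door and the y axis of cabinet, either way round above 0.5 rad), for 0.2 s.
2. the door, still on both pins, is swung shut (distance between knuckle_low and pin_low below 0.005 m and distance between knuckle_high and pin_high below 0.005 m and angle between the y axis of door and the y axis of cabinet, either way round below 0.03 rad), for 0.2 s.
3. the bolt is pushed home with the door shut (angle between the y axis of door and the y axis of cabinet, either way round below 0.03 rad and value of joint bolt above 0.02 m), for 0.2 s.
At the end, for the whole second after the job is handed in: Both knuckles are seated on their pins (mouth within 5 mm of the pin's foot), the door is shut (parallel to the cabinet's front within 0.03 rad) and upright, the bolt is at least 20 mm of its 26 mm home, everything is at rest, and tool box, spray can, bottle and tin stand where they stood (all of step 3 and distance between knuckle_low and pin_low below 0.005 m and distance between knuckle_high and pin_high below 0.005 m and angle between door's own z axis and vertical below 0.05 rad and linear speed of door below 0.02 m/s); the robot touches nothing.
It fails at once if the toolbox is knocked over or shoved more than 30 mm (distance of toolbox from where it was at the start of the episode above 0.03 m or angle between toolbox's own z axis and vertical above 0.4 rad).
It fails at once if the can is knocked over or shoved more than 30 mm (distance of can from where it was at the start of the episode above 0.03 m or angle between can's own z axis and vertical above 0.4 rad).
It fails at once if the bottle is knocked over or shoved more than 30 mm (distance of bottle from where it was at the start of the episode above 0.03 m or angle between bottle's own z axis and vertical above 0.4 rad).
It fails at once if the tin is knocked over or shoved more than 30 mm (distance of tin from where it was at the start of the episode above 0.03 m or angle between tin's own z axis and vertical above 0.4 rad).
It fails at once if the door falls: it moves faster than 0.35 m/s, untouched by the robot, while off its pins (contact force between each of the arm, the fingers and door below 0.05 N and linear speed of door above 0.35 m/s and (not (distance between knuckle_low and pin_low below 0.008 m) or not (distance between knuckle_high and pin_high below 0.008 m))).
It also fails if it takes over 67 s, if anything falls off the work surface, if the arm or the gripper's body presses on something with over 40 N, if the wrist force passes 120 N, or if a joint passes its speed limit or range.

ROBOT

A 6-joint arm with a two-finger parallel gripper is mounted at the origin on the work surface. World frame = base frame: x ahead of the robot, y to its left, z up, the work surface at z = 0. Lengths are in m, angles in rad, forces in N, time in s.
With the tool pointing down it reaches from about 0.35 to 0.975 m from the base axis. Payload 4.9 kg.
Tool frame: the origin (TCP) lies at the very end of the fingers, on their centre line; the grasp point (between the pads) lies 19 mm behind it; z points along the fingers, y is the line along which they close (so a half turn about z gives the same grasp; the last joint's range is limited). The gripper opens to 85 mm and grips with 20 to 120 N. Pads are 22 mm wide; open, the fingers measure 114 mm over their backs; the gripper's body (76 mm by 85 mm) begins 54 mm behind the grasp point. The pads swing forward as they close: fully open they stand 13 mm farther back than shut.
Start: joints at [1.172, 0.053, 1.613, -0, 1.476, -0.119], TCP at [0.173, 0.601, 0.208] pointing down, gripper open.
Joint ranges: [-3.01, 3.01], [-1.01, 2.22], [0.06, 2.58], [-1.02, 4.17], [0.09, 2.62], [-3.14, 3.14]. Speed limits (rad/s): [2.57, 2.57, 3.14, 3.14, 3.14, 3.14].

INTERFACE

Orientations are given as a rotation vector (axis times angle).
In Python, from station import ctrl, imaging gives the robot as it stands.
- The arm moves only by the tool play_rows, never from a script. Its argument "series" is a list of rows, each a list of 3 entries, a list of its own where there are three numbers: the opening, from 0 (shut) to 1 (fully open), then the shift along the tool's x, y, z each as a share of 0.05 m, from -1 to 1, then the turn, a rotation vector about the tool's x, y, z each as a share of 8 degrees, from -1 to 1. In form: [[grip, [dx, dy, dz], [ax, ay, az]], ...]. A call has 1 to 8 rows; each row shifts and turns the commanded pose from where the row before left it, along the tool's axes as they then stand; what a row does not reach is not made up. A row lasts 1/8 s, in which the tool goes at most 62.5 mm and 10.7 degrees, less where a joint would pass 70% of its speed; a pose out of reach is approached as far as the arm can. A call with a number of a shift or a turn outside -1 to 1 is refused whole. A call with a gripper value outside its range is refused whole. The fingers move at their own pace and stop on an object; "force" is the grip in N (left out, the last holds). Time passes only in rows, so rows that do not move let the fingers close. It gives the time, the measured TCP pose, the force, the opening and the grip force at its end, in the units of the state.
- ctrl.get_obs(): the state, without advancing time (a new reading comes with each control period).
- imaging.get_image(name): name is "side" or "top"; returns a dict with "color" (420x560x3 uint8, blue, green, red), "fx", "fy", "cx", "cy" (pixels), "D" ([k1, k2, p1, p2, k3] as OpenCV has them; the pictures are not rectified), "extrinsics" (4x4, takes a point from world to camera coordinates). Camera axes: x right, y down, z forward; pixel columns grow to the right and rows downward; lengths in m; the calibration is good to about 2 mm. A picture is of the moment at which its call begins. There is no depth.
- ctrl.finish_job(): hands the job in; it is judged then, once.
The state is a dict: "t": time; "q": joint angles; "dq": joint speeds; "effort": joint torques, N m; "tool_pos": TCP position; "tool_rot": TCP orientation; "contact_force": force on the tool from outside, world axes, zero at the start; "wrist_torque": the same for the moment, N m; "opening": finger opening in m; "grip_force": force on a finger pad.
Only numpy, scipy, OpenCV 4.12 (cv2) and the standard library are available. Lean on these libraries where they do the work, as an engineer would, in place of code of your own. Each camera call takes 0.05 s, during which the arm holds its last target. There are 200 camera calls.

## Working session

There is one attempt and no reset: what is moved stays moved. The work goes in short steps, Python scripts to look and compute and a tool call to move; the robot and the scene stay as the last step left them, time stands still between calls to the robot, and variables do not carry over. Pictures are saved under pics/ and viewed, at most 10 in all, crops included, and the job is handed in when it is done.

Besides the shell and the picture viewer there is one more tool, called after "Request:" as name(argument=value, ...), one argument or row to a line, values as JSON. play_rows: Moves the arm, as the interface text tells. Shift numbers are shares of 0.05 m and turn numbers shares of 8 degrees, none past 1 either way. Its arguments: {"type":"object","properties":{"series":{"type":"array"},"force":{"type":"number"}},"required":["series"]}

```bash
mkdir -p pics; ls
cat > h.py <<'E'
import numpy as np,cv2
from scipy.spatial.transform import Rotation as R
def grab(n,f=None):
    from station import imaging
    d=imaging.get_image(n)
    if f: cv2.imwrite('pics/'+f,d['color'])
    return d
def KD(d): return np.array([[d['fx'],0,d['cx']],[0,d['fy'],d['cy']],[0,0,1.]]),np.array(d['D'],float)
def ray(d,uv):
    K,D=KD(d);p=cv2.undistortPoints(np.array([[uv]],float),K,D)[0,0]
    T=np.array(d['extrinsics']);r=T[:3,:3].T
    return -r@T[:3,3], r@np.array([p[0],p[1],1.])
def atz(d,uv,z):
    o,v=ray(d,uv);return o+v*(z-o[2])/v[2]
def tri(d1,a,d2,b):
    o,v=ray(d1,a);p,w=ray(d2,b)
    s=np.linalg.lstsq(np.c_[v,-w],p-o,rcond=None)[0]
    A=o+v*s[0];B=p+w*s[1];return (A+B)/2,np.linalg.norm(A-B)
def proj(d,P):
    K,D=KD(d);T=np.array(d['extrinsics'])
    return cv2.projectPoints(np.atleast_2d(np.array(P,float)),cv2.Rodrigues(T[:3,:3])[0],T[:3,3],K,D)[0][:,0]
E
python3 - <<'E'
from h import *
from station import ctrl
for n in('side','top'):
    d=grab(n,n+'0.png');o,v=ray(d,(d['cx'],d['cy']));print(n,o.round(3),v.round(3),d['fx'],d['D'])
o=ctrl.get_obs();print(o['t'],o['tool_pos'],o['tool_rot'],o['contact_force'],R.from_rotvec(o['tool_rot']).as_matrix().round(3))
E
```

```text
pics
side [1.161 0.433 1.095] [-0.533 -0.387 -0.752] 527.9030006758414 [-0.17084634  0.          0.          0.          0.        ]
top [ 0.282 -0.019  1.455] [ 0.173 -0.003 -0.985] 517.9754650818356 [-0.19165734  0.          0.          0.          0.        ]
0.1 [0.17235032 0.60012652 0.20637724] [-4.38005832e-01 -3.11039169e+00  2.84431947e-03] [ 0.45281455 -0.59242147 -0.23248263] [[-0.961  0.276 -0.001]
 [ 0.276  0.961 -0.002]
 [ 0.    -0.002 -1.   ]]
```

View pics/side0.png

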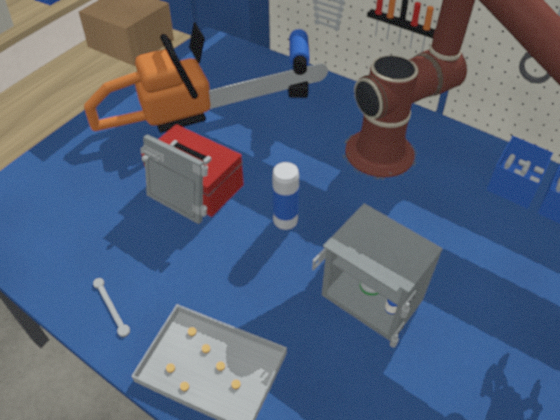

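View pics/top0.png

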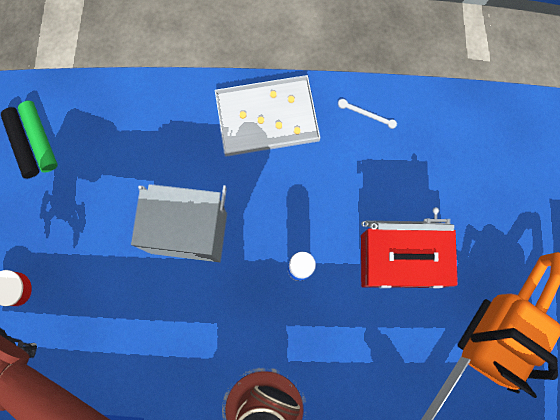

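The side view shows the door at about (175,180) leaning on the red box, the can at (285,195) and the cabinet at (380,270) with its front towards the camera. The top view shows the cabinet at (180,222) with the keeper at (223,192), the can at (302,265), and the door edge running (365,223)-(455,224). Next I'll enlarge these.

Run:
```python
from h import *
s=cv2.imread('pics/side0.png');t=cv2.imread('pics/top0.png')
def c(i,x,y,w,h,k): return cv2.resize(i[y:y+h,x:x+w],None,fx=k,fy=k,interpolation=cv2.INTER_CUBIC)
a=np.zeros((600,800,3),np.uint8)
def put(im,x,y): a[y:y+im.shape[0],x:x+im.shape[1]]=im
put(c(t,125,175,115,75,3.4),0,0)      # cabinet top
put(c(t,350,200,115,75,3.4),400,0)    # door top
put(c(s,305,200,140,150,2.3),0,256)
put(c(s,135,130,115,98,3.4),400,256)
cv2.imwrite('pics/c1.png',a)
```

```text
Traceback (most recent call last):
ValueError: could not broadcast input array from shape (345,322,3) into shape (344,322,3)
```

Run:
```python
from h import *
s=cv2.imread('pics/side0.png');t=cv2.imread('pics/top0.png')
def c(i,x,y,w,h,k): return cv2.resize(i[y:y+h,x:x+w],None,fx=k,fy=k,interpolation=cv2.INTER_CUBIC)
a=np.zeros((600,800,3),np.uint8)
def put(im,x,y): a[y:y+im.shape[0],x:x+im.shape[1]]=im
put(c(t,125,175,115,75,3.4),0,0)      # cabinet top
put(c(t,350,200,115,75,3.4),400,0)    # door top
put(c(s,305,200,140,149,2.3),0,256)
put(c(s,135,130,115,98,3.4),400,256)
cv2.imwrite('pics/c1.png',a)
```

```text
(no output)
```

View pics/c1.png

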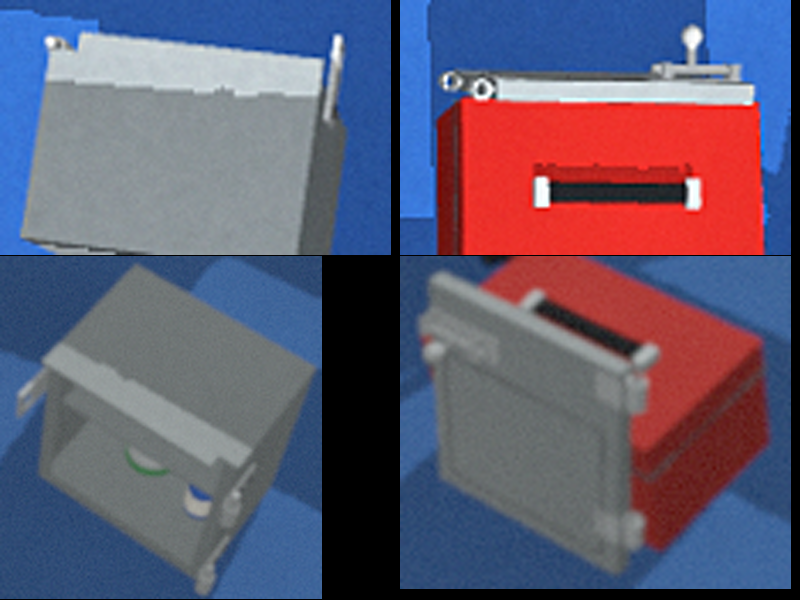

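The enlarged crops show these top-view pixels: lip corners at about (149.4,184.7) and (219.7,192.6), upper pin nose at about (140.3,187.6). The door's top edge runs (378.5,226)-(454.4,228), with the knuckle rings at (374,226.5) and (365,223.5) and the knob at (435.6,210.3).

Run:
```python
from h import *
t=grab('top');s=grab('side')
def p(*a): print(*[x.round(4) if hasattr(x,'round') else x for x in a])
T={ 'L-80':((149.4,184.7),.22),'L100':((219.7,192.6),.22),'Bl':((131.5,244.4),.22)}
for k,(uv,z) in T.items(): p(k,atz(t,uv,z))
S={'L100':(328.9,239.6),'L-80':(412.8,286.5),'B+':(364.6,203.9),'B-':(442,249.6)}
for k,uv in S.items(): p('side',k,atz(s,uv,.22))
p('pin nose',tri(t,(140.3,187.6),s,(414.6,290.9)), atz(t,(140.3,187.6),.199))
p('keeper top end', atz(t,(223.5,186.5),.19))
zt=.196*np.cos(.2)
for k,uv,z in(('edgeH',(378.5,226.5),.194),('edgeF',(454.4,227.6),.194),('kh',(374.1,226.5),.19),('kl',(365,223.5),.06),('knob',(435.6,210.3),.165)): p(k,atz(t,uv,z))
p('door side top H',atz(s,(135+(636-400)/3.4,130+(368-256)/3.4),.196),'F',atz(s,(135+(435-400)/3.4,130+(278-256)/3.4),.196))
p('can',atz(t,(302,265),.19))
p('knob',tri(t,(435.6,210.3),s,(135+34/3.4,130+96/3.4)))
p('boxtop', *[atz(t,uv,.12) for uv in((361.5,229),(455,230),(457,287),(361.5,287))])
```

```text
L-80 [0.5722 0.2995 0.22  ]
L100 [0.5569 0.1232 0.22  ]
Bl [0.4222 0.3333 0.22  ]
side L100 [0.5379 0.1246 0.22  ]
side L-80 [0.5455 0.3241 0.22  ]
side B+ [0.4057 0.1383 0.22  ]
side B- [0.4268 0.3362 0.22  ]
pin nose (array([0.56053853, 0.32652974, 0.22635018]), np.float64(0.013063752818672437)) [0.5691 0.3279 0.199 ]
keeper top end [0.5796 0.1179 0.19  ]
edgeH [ 0.4889 -0.2717  0.194 ]
edgeF [ 0.4916 -0.4679  0.194 ]
kh [ 0.4892 -0.2613  0.19  ]
kl [ 0.5181 -0.2609  0.06  ]
knob [ 0.5404 -0.4286  0.165 ]
door side top H [ 0.4876 -0.2631  0.196 ] F [ 0.4972 -0.4607  0.196 ]
can [ 0.3885 -0.0834  0.19  ]
knob (array([ 0.53977488, -0.42753724,  0.16767316]), np.float64(0.0003875934610291669))
boxtop [ 0.4931 -0.2412  0.12  ] [ 0.4975 -0.4957  0.12  ] [ 0.3455 -0.4983  0.12  ] [ 0.3415 -0.2421  0.12  ]
```

```bash
cat >> h.py <<'E'
def frame(yaw_y,tilt=0.,roll=0.):
    """tool pointing down, tool y heading at yaw_y deg; tilt: turn about tool x (rad) lifts y / leans z outward to +y"""
    a=np.radians(yaw_y);y=np.array([np.cos(a),np.sin(a),0]);z=np.array([0,0,-1.])
    M=np.c_[np.cross(y,z),y,z]
    return R.from_matrix(M)*R.from_rotvec([-tilt,0,0])
def plan(p0,r0,p1,r1,n,g):
    """rows (rounded) from pose to pose in n equal straight steps"""
    p,r=np.array(p0,float),r0;out=[]
    for i in range(n):
        k=n-i
        d=r.inv().apply((np.array(p1)-p)/k)/.05; w=(r.inv()*r1).as_rotvec()/k/np.radians(8)
        d=d.round(2);w=w.round(2)
        out.append([g,d.tolist(),w.tolist()])
        p=p+r.apply(d*.05); r=r*R.from_rotvec(w*np.radians(8))
    print(*[str(o).replace(' ','').replace('-0.0,','0,').replace('-0.0]','0]').replace('0.0','0.0') for o in out],sep=',\n')
    return p,r
def now():
    from station import ctrl
    o=ctrl.get_obs();return np.array(o['tool_pos']),R.from_rotvec(o['tool_rot']),o
E
python3 - <<'E'
from h import *
p,r,o=now()
f=frame(1,.21);print(f.as_matrix().round(2))
p,r=plan(p,r,(.3,.5,.33),frame(58),4,.6);print()
p,r=plan(p,r,(.52,.1,.34),frame(25),10,.6);print()
p,r=plan(p,r,(.476,-.37,.255),f,11,.6);print(p)
E
```

```text
[[-0.02  0.98  0.21]
 [ 1.    0.02  0.  ]
 [ 0.    0.21 -0.98]]
[0.6,[-0.75,-0.31,-0.62],[0,0.0,0.5]],
[0.6,[-0.77,-0.25,-0.61],[0,0.0,0.5]],
[0.6,[-0.79,-0.2,-0.62],[0,0.0,0.5]],
[0.6,[-0.8,-0.14,-0.61],[-0.01,0.0,0.5]]

[0.6,[-0.8,-0.45,-0.02],[0.0,0.0,0.41]],
[0.6,[-0.82,-0.4,-0.02],[0.0,0.0,0.41]],
[0.6,[-0.84,-0.35,-0.02],[0.0,0.0,0.41]],
[0.6,[-0.86,-0.3,-0.02],[0.0,0.0,0.41]],
[0.6,[-0.88,-0.25,-0.02],[0.0,0.0,0.41]],
[0.6,[-0.89,-0.2,-0.02],[0.0,0.0,0.41]],
[0.6,[-0.9,-0.15,-0.02],[0.0,0.0,0.42]],
[0.6,[-0.91,-0.1,-0.02],[0.0,0.0,0.41]],
[0.6,[-0.91,-0.05,-0.02],[0.0,0.0,0.42]],
[0.6,[-0.91,0.01,-0.02],[0.0,0.0,0.41]]

[0.6,[-0.74,-0.43,0.15],[-0.13,-0.03,0.27]],
[0.6,[-0.76,-0.41,0.15],[-0.13,-0.03,0.27]],
[0.6,[-0.77,-0.38,0.15],[-0.14,-0.03,0.27]],
[0.6,[-0.78,-0.36,0.14],[-0.13,-0.03,0.27]],
[0.6,[-0.8,-0.33,0.14],[-0.14,-0.03,0.27]],
[0.6,[-0.81,-0.3,0.14],[-0.13,-0.03,0.27]],
[0.6,[-0.82,-0.27,0.13],[-0.14,-0.03,0.27]],
[0.6,[-0.82,-0.24,0.13],[-0.13,-0.03,0.28]],
[0.6,[-0.83,-0.22,0.13],[-0.14,-0.02,0.27]],
[0.6,[-0.84,-0.19,0.13],[-0.13,-0.03,0.28]],
[0.6,[-0.85,-0.15,0.14],[-0.14,-0.02,0.27]]
[ 0.47606671 -0.36980239  0.25480819]
```

Request:
play_rows(
  series=[
    [0.6,[-0.75,-0.31,-0.62],[0,0,0.5]],
    [0.6,[-0.77,-0.25,-0.61],[0,0,0.5]],
    [0.6,[-0.79,-0.2,-0.62],[0,0,0.5]],
    [0.6,[-0.8,-0.14,-0.61],[0,0,0.5]],
    [0.6,[-0.8,-0.45,0],[0,0,0.41]],
    [0.6,[-0.82,-0.4,0],[0,0,0.41]],
    [0.6,[-0.84,-0.35,0],[0,0,0.41]],
    [0.6,[-0.86,-0.3,0],[0,0,0.41]],
  ],
)

```text
t: 1.2
tool_pos: [0.3885, 0.3388, 0.3303]
tool_rot: [1.209, 2.9, -0.0]
contact_force: [0.4, -0.3, 0.9]
opening: 0.0512
grip_force: 0.0
```

Request:
play_rows(
  series=[
    [0.6,[-0.88,-0.25,0],[0,0,0.41]],
    [0.6,[-0.89,-0.2,0],[0,0,0.41]],
    [0.6,[-0.9,-0.15,0],[0,0,0.42]],
    [0.6,[-0.91,-0.1,0],[0,0,0.41]],
    [0.6,[-0.91,-0.05,0],[0,0,0.42]],
    [0.6,[-0.91,0,0],[0,0,0.41]],
    [0.6,[-0.74,-0.43,0.1],[-0.13,-0.03,0.27]],
    [0.6,[-0.76,-0.41,0.1],[-0.13,-0.03,0.27]],
  ],
)

```text
t: 2.2
tool_pos: [0.5116, 0.0131, 0.3198]
tool_rot: [1.773, 2.561, 0.041]
contact_force: [-0.0, -0.9, -0.4]
opening: 0.0513
grip_force: 0.0
```

Request:
play_rows(
  series=[
    [0.6,[-0.77,-0.38,0.1],[-0.14,-0.03,0.27]],
    [0.6,[-0.78,-0.36,0.1],[-0.13,-0.03,0.27]],
    [0.6,[-0.8,-0.33,0.1],[-0.14,-0.03,0.27]],
    [0.6,[-0.81,-0.3,0.1],[-0.13,-0.03,0.27]],
    [0.6,[-0.82,-0.27,0.1],[-0.14,-0.03,0.27]],
    [0.6,[-0.82,-0.24,0.1],[-0.13,-0.03,0.28]],
    [0.6,[-0.83,-0.22,0.1],[-0.14,-0.02,0.27]],
    [0.6,[-0.84,-0.19,0.1],[-0.13,-0.03,0.28]],
  ],
)

```text
t: 3.2
tool_pos: [0.4775, -0.3285, 0.2727]
tool_rot: [2.063, 2.178, 0.205]
contact_force: [1.1, -0.8, -1.3]
opening: 0.0509
grip_force: 0.0
```

Run:
```python
from h import *
p,r,o=now();print(p,r.as_matrix().round(3),o['t'])
f=frame(1,.21)
p,r=plan(p,r,(.476,-.37,.255),f,2,.6);print()
plan(p,r,(.4985,-.37,.153),f,5,.6)
```

```text
[ 0.47746526 -0.32848212  0.27270877] [[-0.054  0.98   0.19 ]
 [ 0.999  0.054  0.006]
 [-0.004  0.19  -0.982]] 3.2
[0.6,[-0.41,-0.07,0.17],[-0.07,-0.01,0.13]],
[0.6,[-0.42,-0.06,0.17],[-0.07,-0.01,0.13]]

[0.6,[0,0.0,0.42],[0.0,0,0.0]],
[0.6,[0,0.0,0.42],[0.0,0,0.0]],
[0.6,[0,0.0,0.42],[0.0,0,0.0]],
[0.6,[0,0.0,0.41],[0.0,0,0.0]],
[0.6,[-0.01,0.01,0.42],[0.0,0,0.0]]
```

Request:
play_rows(
  series=[
    [0.6,[-0.41,-0.07,0.17],[-0.07,0,0.13]],
    [0.6,[-0.42,-0.06,0.17],[-0.07,0,0.13]],
    [0.6,[0,0,0],[0,0,0]],
  ],
)

```text
t: 3.58
tool_pos: [0.4763, -0.3689, 0.2535]
tool_rot: [2.095, 2.134, 0.229]
contact_force: [0.5, 0.3, -0.1]
opening: 0.0513
grip_force: 0.0
```

Run:
```python
from h import *
p,r,o=now();print(p,r.as_matrix().round(3),o['t'])
f=frame(1,.21)
plan(p,r,(.4985,-.37,.153),f,5,.6)
a=np.zeros((600,800,3),np.uint8)
t=grab('top')['color'];s=grab('side')['color']
a[:450,:400]=cv2.resize(t[180:300,350:457],(400,450));a[:450,400:]=cv2.resize(s[110:230,130:237],(400,450))
cv2.imwrite('pics/g1.png',a[:450])
```

```text
[ 0.47629986 -0.36892143  0.25345623] [[-0.019  0.978  0.207]
 [ 1.     0.017  0.009]
 [ 0.005  0.207 -0.978]] 3.575
[0.6,[-0.01,0.0,0.41],[0,-0.01,0.0]],
[0.6,[-0.01,0.0,0.41],[0,-0.01,0.0]],
[0.6,[-0.01,0.01,0.41],[0,-0.01,0.0]],
[0.6,[0,0.0,0.41],[-0.01,-0.01,0.0]],
[0.6,[-0.01,0.01,0.42],[0,0,0.0]]
```

View pics/g1.png

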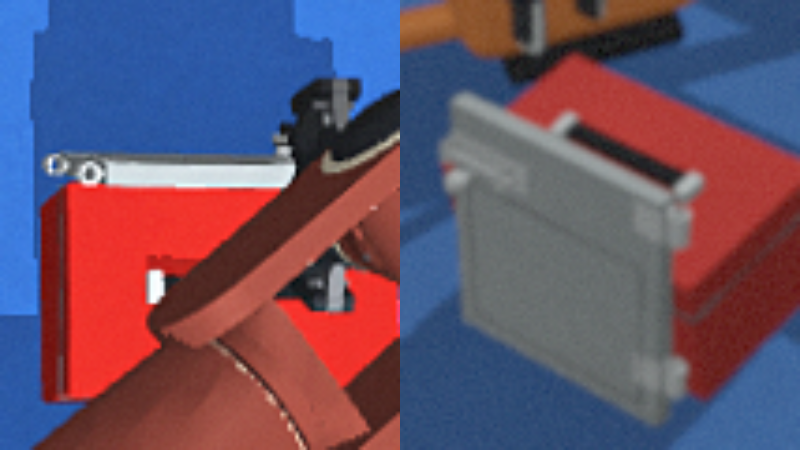

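The top view shows the gripper straddling the door edge, but the side crop shows no gripper. I'll check where it should project before going down.

Run:
```python
from h import *
p,r,o=now();d=grab('side','s2.png');t=grab('top')
print(proj(d,[p,p-r.apply([0,0,.1]),[.49,-.37,.194]]),proj(t,[p]))
```

```text
[[172.65066684 127.35168156]
 [172.29746504  91.11454397]
 [172.28755586 148.14818638]] [[423.18499147 228.52983095]]
```

View pics/s2.png

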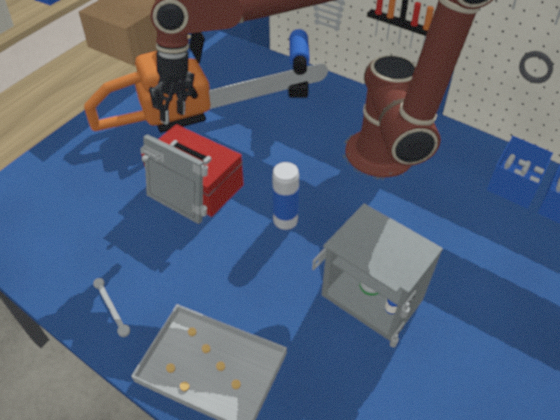

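The gripper tips are at about (172,118), directly above the door's upper edge, which agrees with the projection. I'm going down to grip.

Request:
play_rows(
  series=[
    [0.6,[0,0,0.4],[0,0,0]],
    [0.6,[0,0,0.4],[0,0,0]],
    [0.6,[0,0,0.4],[0,0,0]],
    [0.6,[0,0,0.4],[0,0,0]],
    [0.6,[0,0,0.42],[0,0,0]],
    [0.6,[0,0,0],[0,0,0]],
  ],
)

```text
t: 4.53
tool_pos: [0.4969, -0.3669, 0.1532]
tool_rot: [2.096, 2.137, 0.229]
contact_force: [-0.1, 0.4, -0.4]
opening: 0.0513
grip_force: 0.0
```

Request:
play_rows(
  series=[
    [0,[0,0,0],[0,0,0]],
    [0,[0,0,0],[0,0,0]],
    [0,[0,0,0],[0,0,0]],
    [0,[0,0,0],[0,0,0]],
    [0,[0,0,0],[0,0,0]],
  ],
  force=70,
)

```text
t: 5.15
tool_pos: [0.4982, -0.3688, 0.1581]
tool_rot: [2.091, 2.132, 0.227]
contact_force: [-1.5, 0.1, 6.0]
opening: 0.0139
grip_force: 71.4
```

Request:
play_rows(
  series=[
    [0,[0,0.06,-0.1],[0,0,0]],
    [0,[0,0.14,-0.17],[0,0,0]],
    [0,[0,0.14,-0.17],[0,0,0]],
    [0,[0,0.14,-0.17],[0,0,0]],
    [0,[0,0.14,-0.17],[0,0,0]],
    [0,[0,0,0],[0,0,0]],
    [0,[0,0,0],[0,0,0]],
  ],
)

```text
t: 6.02
tool_pos: [0.5198, -0.3676, 0.2007]
tool_rot: [2.093, 2.134, 0.228]
contact_force: [0.6, -0.7, -6.9]
opening: 0.0139
grip_force: 69.8
```

Run:
```python
from h import *
p,r,o=now();print(p,r.as_matrix().round(3),o['t'],o['wrist_torque'])
d=grab('side');t=grab('top')
a=np.zeros((450,800,3),np.uint8)
a[:,:400]=cv2.resize(t['color'][180:300,350:457],(400,450));a[:,400:]=cv2.resize(d['color'][80:230,110:243],(400,450))
cv2.imwrite('pics/g2.png',a)
```

```text
[ 0.51976793 -0.3676335   0.20070815] [[-0.02   0.978  0.208]
 [ 1.     0.019  0.007]
 [ 0.003  0.208 -0.978]] 6.025 [0.05388198 0.46778915 0.03592094]
```

View pics/g2.png

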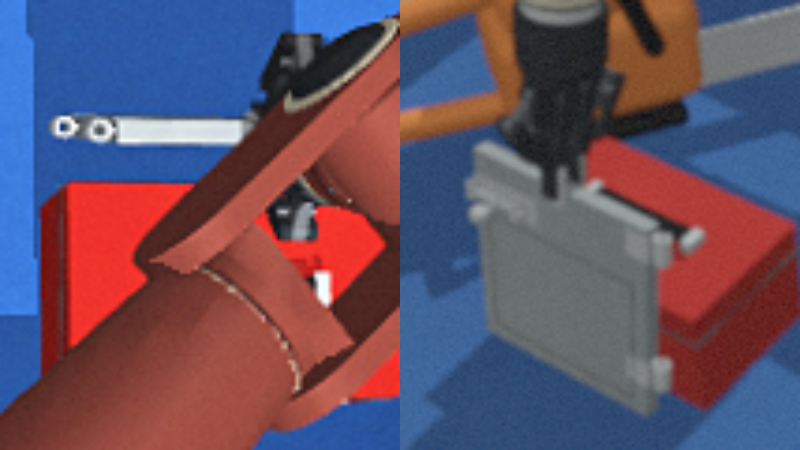

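The door is off the box and hangs straight; the wrist reads 7 N, which fits its weight. Next I carry it upright and turned to the cabinet.

Run:
```python
from h import *
p,r,o=now()
p,r=plan(p,r,(.60,-.30,.27),frame(1),5,0);print()
p,r=plan(p,r,(.745,.06,.27),frame(60),11,0);print()
p,r=plan(p,r,(.745,.31,.27),frame(84.8),8,0)
```

```text
[0,[0.26,0.38,-0.2],[0.3,-0.01,0.0]],
[0,[0.27,0.37,-0.22],[0.3,-0.01,0.0]],
[0,[0.26,0.36,-0.24],[0.3,0,0.0]],
[0,[0.27,0.35,-0.25],[0.3,0,0.01]],
[0,[0.26,0.33,-0.27],[0.3,-0.01,0.0]]

[0,[0.65,0.28,0.0],[0,0,-0.67]],
[0,[0.62,0.33,0.0],[0,0,-0.67]],
[0,[0.59,0.39,0.0],[0,0,-0.67]],
[0,[0.55,0.44,0.0],[0,0,-0.67]],
[0,[0.5,0.49,0.0],[0,0,-0.67]],
[0,[0.46,0.54,0.0],[0,0,-0.67]],
[0,[0.4,0.58,0.0],[0,0,-0.67]],
[0,[0.35,0.62,0.0],[0,0,-0.67]],
[0,[0.29,0.64,0.0],[0,0,-0.67]],
[0,[0.22,0.67,0.0],[0,0,-0.67]],
[0,[0.16,0.69,0.0],[0,0,-0.67]]

[0,[0.31,0.54,0.0],[0,0,-0.39]],
[0,[0.28,0.56,0.0],[0,0,-0.39]],
[0,[0.25,0.57,0.0],[0,0,-0.39]],
[0,[0.22,0.59,0.0],[0,0,-0.39]],
[0,[0.19,0.6,0.0],[0,0,-0.39]],
[0,[0.16,0.6,0.0],[0,0,-0.38]],
[0,[0.13,0.61,0.0],[0,0,-0.39]],
[0,[0.09,0.62,0.0],[0,0,-0.38]]
```

Request:
play_rows(
  series=[
    [0,[0.13,0.2,-0.1],[0,0,0]],
    [0,[0.26,0.38,-0.2],[0.3,0,0]],
    [0,[0.27,0.37,-0.22],[0.3,0,0]],
    [0,[0.26,0.36,-0.24],[0.3,0,0]],
    [0,[0.27,0.35,-0.25],[0.3,0,0]],
    [0,[0.13,0.15,-0.17],[0.3,0,0]],
  ],
)

```text
t: 6.88
tool_pos: [0.6022, -0.299, 0.2744]
tool_rot: [-2.198, -2.245, -0.006]
contact_force: [-0.4, -0.4, -5.3]
opening: 0.0143
grip_force: 69.8
```

Request:
play_rows(
  series=[
    [0,[0.3,0.15,0],[0,0,-0.35]],
    [0,[0.65,0.3,0],[0,0,-0.67]],
    [0,[0.6,0.36,0],[0,0,-0.67]],
    [0,[0.57,0.42,0],[0,0,-0.67]],
    [0,[0.52,0.47,0],[0,0,-0.67]],
    [0,[0.48,0.52,0],[0,0,-0.67]],
    [0,[0.43,0.56,0],[0,0,-0.67]],
    [0,[0.37,0.6,0],[0,0,-0.67]],
  ],
)

```text
t: 7.88
tool_pos: [0.699, -0.0536, 0.2729]
tool_rot: [-1.284, -2.866, -0.007]
contact_force: [0.9, -0.1, -6.0]
opening: 0.014
grip_force: 69.8
```

Request:
play_rows(
  series=[
    [0,[0.32,0.63,0],[0,0,-0.67]],
    [0,[0.25,0.66,0],[0,0,-0.67]],
    [0,[0.19,0.68,0],[0,0,-0.67]],
    [0,[0.25,0.56,0],[0,0,-0.39]],
    [0,[0.23,0.57,0],[0,0,-0.39]],
    [0,[0.2,0.58,0],[0,0,-0.39]],
    [0,[0.18,0.59,0],[0,0,-0.39]],
    [0,[0.16,0.6,0],[0,0,-0.39]],
  ],
)

```text
t: 8.88
tool_pos: [0.7566, 0.1972, 0.2735]
tool_rot: [-0.455, -3.108, -0.007]
contact_force: [0.5, 0.8, -6.7]
opening: 0.0143
grip_force: 69.9
```

Run:
```python
from h import *
p,r,o=now();print(p,r.as_matrix().round(3),o['t'],o['contact_force'])
p,r=plan(p,r,(.72,.316,.25),frame(84.8),6,0)
```

```text
[0.75660734 0.19716518 0.27345926] [[-0.958  0.287 -0.   ]
 [ 0.287  0.958  0.004]
 [ 0.001  0.004 -1.   ]] 8.875 [ 0.49537518  0.84607125 -6.70547461]
[0,[0.23,0.34,0.08],[0.01,0,-0.24]],
[0,[0.22,0.35,0.08],[0.0,0,-0.24]],
[0,[0.21,0.36,0.08],[0.01,0,-0.24]],
[0,[0.19,0.37,0.08],[0.0,0,-0.24]],
[0,[0.18,0.37,0.08],[0.01,0,-0.24]],
[0,[0.17,0.38,0.08],[0.0,-0.01,-0.23]]
```

Request:
play_rows(
  series=[
    [0,[0.23,0.34,0.08],[0,0,-0.24]],
    [0,[0.22,0.35,0.08],[0,0,-0.24]],
    [0,[0.21,0.36,0.08],[0,0,-0.24]],
    [0,[0.19,0.37,0.08],[0,0,-0.24]],
    [0,[0.18,0.37,0.08],[0,0,-0.24]],
    [0,[0.1,0.2,0.08],[0,0,-0.12]],
    [0,[0,0,0],[0,0,0]],
    [0,[0,0,0],[0,0,0]],
  ],
)

```text
t: 9.88
tool_pos: [0.7238, 0.3041, 0.2508]
tool_rot: [0.174, 3.136, 0.004]
contact_force: [-0.5, 0.2, -6.5]
opening: 0.014
grip_force: 69.8
```

Run:
```python
from h import *
p,r,o=now();print(p,r.as_matrix().round(3),o['t'])
d=grab('side','s3.png');t=grab('top','t3.png')
P=np.array([.57,.328])
print('pin/knuckle expected top',proj(t,[[*P,.199],[*P,.069],p]),'side',proj(d,[[*P,.199],[*P,.069],p]))
a=np.zeros((600,800,3),np.uint8)
a[:,:400]=cv2.resize(t['color'][140:260,85:165],(400,600),interpolation=cv2.INTER_CUBIC);a[:,400:]=cv2.resize(d['color'][215:365,375:475],(400,600),interpolation=cv2.INTER_CUBIC)
cv2.imwrite('pics/g3.png',a)
```

```text
[0.72377579 0.30413912 0.25081838] [[-0.994  0.111  0.001]
 [ 0.111  0.994  0.002]
 [-0.001  0.003 -1.   ]] 9.875
pin/knuckle expected top [[140.27747984 187.23679045]
 [152.08531569 198.04751124]
 [149.78073709 122.49592928]] side [[407.2142363  301.86262628]
 [396.1140292  333.18805964]
 [362.24052344 341.9065118 ]]
```

View pics/g3.png

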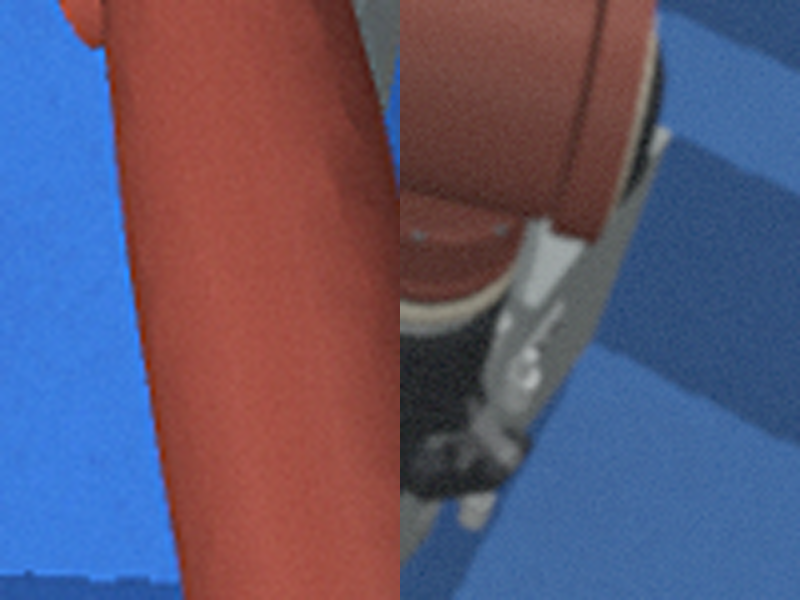

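The forearm hides the hinge in the top view here, and the gripper partly hides it in the side view, where the upper pin's foot is at about (406,307). I'll get the knuckle offset from the picture taken after the lift and the pin from the first picture.

Run:
```python
from h import *
t=grab('top');s=grab('side')
t0=cv2.cvtColor(cv2.imread('pics/top0.png'),cv2.COLOR_BGR2GRAY)
print(t0[180:202,134:152])
g=cv2.imread('pics/g2.png')[:,:400];g=cv2.cvtColor(cv2.resize(g,(107,120),interpolation=cv2.INTER_AREA),cv2.COLOR_BGR2GRAY)
print(g[28:42,11:36])
p0=np.array([.51977,-.36763,.20071]);r0=R.from_matrix([[-.02,.978,.208],[1,.019,.007],[.003,.208,-.978]])
# tool z of ring: door z 190->TCP-.031 , 60->+.099 (TCP at door z .159)
for n,uv,tz in(('kh',(376.75,214.7),-.031),('kl',(367.1,213.6),.099)):
    o,v=ray(t,uv); o=r0.inv().apply(o-p0);v=r0.inv().apply(v); print(n,(o+v*(tz-o[2])/v[2]).round(4))
p,r,_=now()
k=[p+r.apply([.1056,0,z]) for z in(-.031,-.006,.099,.124)];print(np.round(k,3),proj(s,k))
```

```text
[[113 117 113 117 118 119 120 120 120 121 121 124  95  88  87  81  85  87]
 [113 112 115 111 113 116 113 116 111 112 119 116 119 116 124 118 117 120]
 [115 112 112 113 114 112 110 111 112 116 117 115 119 115 113 117 113 114]
 [116 112 116 114 111 108 115 113 111 113 116 113 118 115 110 114 106 107]
 [114 114 116 115 108 104 105 108 112 112 113 117 112 108 122 164 148 152]
 [117 115 115 108 120 150 139 130 130 116 116 111 110 108 167 215 214 216]
 [112 112 114 108 187 254 237 175 168 161 124 112 106 101 183 215 207 206]
 [113 113 111 105 195 255 255 162 122 189 144 115 107  95 195 209 202 203]
 [108 113 109 103 141 220 210 133  99 178 143 114 107 102 208 203 204 201]
 [116 113 109 110 124 162 168 160 162 193 168 149 141 139 205 200 200 199]
 [112 116 112 111 110 165 204 203 203 201 205 213 193 183 200 198 196 200]
 [108 115 108 107 102 161 198 202 204 201 199 203 197 202 198 200 197 201]
 [110 114 116 109 101 177 208 199 200 201 205 201 201 200 196 201 198 201]
 [114 115 112 108 102 178 202 199 200 197 200 200 198 201 202 201 199 201]
 [114 114 111 103 113 182 203 196 194 195 198 198 
[... 1581 characters left out ...]
68 229 236 236 236]
 [ 84  83  83  81  80  80  78  76  78  79  79  78  80  83  92 112 113  97
   87  83 116 144 150 149 152]
 [ 80  83  81  79  83  82  79  80  80  80  80  80  80  78  76  78  77  79
   81  80  80  80  80  78  78]
 [ 80  82  83  82  82  83  80  80  79  82  81  83  81  79  80  81  78  80
   80  82  81  78  77  75  75]
 [ 83  82  84  84  80  81  83  83  81  79  81  81  82  83  80  80  81  81
   82  80  83  81  80  77  78]]
kh [ 0.1079  0.0004 -0.031 ]
kl [ 0.1081 -0.0006  0.099 ]
[[0.619 0.316 0.282]
 [0.619 0.316 0.257]
 [0.619 0.316 0.152]
 [0.619 0.316 0.127]] [[397.84431372 293.82423202]
 [395.57827499 301.10230839]
 [386.89069672 328.672338  ]
 [385.0014701  334.59872205]]
```

Run:
```python
from h import *
t=grab('top')
t0=cv2.cvtColor(cv2.imread('pics/top0.png'),cv2.COLOR_BGR2GRAY)
print(t0[182:200,206:230]); print('col180',t0[178:200,160],t0[178:200,200], 'left edge rows 200..235:',[t0[y,128:146] .tolist() for y in(205,230)])
for n,uv,z in(('pin',(139.5,186.8),.197),('L-80',(147.6,184.2),.22),('C-100',(138.6,189.6),.22)): print(n,atz(t,uv,z).round(4))
```

```text
[[ 82  79  83  85  82  79  80  84  86  78  87  83  78  81  78  81  78  79
   77  80  79  81  77  81]
 [ 83  88  81  84  84  81  80  79  81  79  82  79  82  79  78  78  82  78
   77  78  79  77  80  81]
 [ 79  85  82  81  79  81  79  76  82  74  81  83  80  79  77  78  73  74
   70  74  74  78  80  78]
 [ 81  83  74  80  80  84  81  81  83  80  77  78  78  79  80  75  72 152
  189 125  68  80  79  82]
 [ 77  77  84  75  81  80  82  82  78  81  76  75  79  79  81  75  63 206
  255 174  72  74  78  80]
 [ 77  88  82  78  83  80  82  82  81  79  79  76  82  78  77  71  82 225
  254 168  76  78  75  80]
 [ 80  82  82  81  81  83  81  79  81  81  81  80  78  83  80  76  89 225
  236 138  89  75  77  85]
 [ 75  73  76  78  78  79  79  79  76  80  77  83  81  78  76  69 116 232
  224 117  81  78  79  78]
 [ 86  89  82  61  66  66  72  70  71  74  74  72  78  77  72  71 160 249
  231 135  91  75  81  79]
 [186 186 188 169 149 153 142 107  87  91  80  61  64  67  72  66 176 244
  216 143  96  72  75  82]
 [210 210 211 209 203 203 202 192 193 192 197 191 180 149 106  58 141 220
  210 141  87  7
[... 501 characters left out ...]
3  75  78  80]
 [198 205 199 198 203 200 203 202 199 205 206 206 205 146  62 123 188 160
  105  92  76  76  76  81]
 [204 200 197 197 201 201 204 202 205 203 202 207 199 137  60 125 174 147
  102  87  75  79  76  80]]
col180 [ 81  81  81  79  80  77  68 119 190 205 201 204 205 201 197 195 197 202
 203 199 199 204] [ 78  80  78  80  84  84  78  84  81  82  77  65 181 216 206 203 205 205
 206 207 207 207] left edge rows 200..235: [[114, 113, 109, 109, 110, 112, 108, 110, 115, 135, 146, 145, 144, 143, 143, 142, 143, 139], [109, 105, 108, 113, 115, 135, 150, 145, 143, 145, 148, 149, 148, 147, 142, 142, 147, 144]]
pin [0.5715 0.3307 0.197 ]
L-80 [0.5734 0.3042 0.22  ]
C-100 [0.5591 0.326  0.22  ]
```

Run:
```python
from h import *
p,r,o=now();print(p)
p,r=plan(p,r,(.6794,.3214,.225),frame(85.2),6,0)
p,r=plan(p,r,(.6794,.3214,.207),frame(85.2),2,0)
```

```text
[0.7237718  0.30419599 0.25099532]
[0,[0.15,0.04,0.09],[0.0,0.0,-0.03]],
[0,[0.15,0.04,0.09],[0.0,0.0,-0.03]],
[0,[0.15,0.04,0.09],[0.01,0.0,-0.03]],
[0,[0.16,0.04,0.08],[0.0,0.0,-0.04]],
[0,[0.15,0.05,0.08],[0.01,0.0,-0.03]],
[0,[0.16,0.04,0.09],[0.0,0.0,-0.04]]
[0,[0,0.0,0.18],[0.0,0.0,0.0]],
[0,[0,0.0,0.18],[0.0,0.0,0.0]]
```

Request:
play_rows(
  series=[
    [0,[0.15,0.04,0.09],[0,0,-0.03]],
    [0,[0.15,0.04,0.09],[0,0,-0.03]],
    [0,[0.15,0.04,0.09],[0.01,0,-0.03]],
    [0,[0.16,0.04,0.08],[0,0,-0.04]],
    [0,[0.15,0.05,0.08],[0.01,0,-0.03]],
    [0,[0.16,0.04,0.09],[0,0,-0.04]],
    [0,[0,0,0.18],[0,0,0]],
    [0,[0,0,0.18],[0,0,0]],
  ],
)

```text
t: 11.12
tool_pos: [0.679, 0.3218, 0.2061]
tool_rot: [0.129, 3.139, 0.0]
contact_force: [-0.1, -0.0, -6.8]
opening: 0.0141
grip_force: 69.8
```

Request:
play_rows(
  series=[
    [0,[0,0,0],[0,0,0]],
    [0,[0,0,0],[0,0,0]],
  ],
)

```text
t: 11.38
tool_pos: [0.6792, 0.3217, 0.2067]
tool_rot: [0.13, 3.139, 0.0]
contact_force: [1.0, 0.6, -7.4]
opening: 0.0139
grip_force: 69.8
```

Run:
```python
from h import *
p,r,o=now();print(p,r.as_matrix().round(3),o['t'],o['contact_force'])
k=p+r.apply([.1083,.0005,0]);print('kn',k)
d=grab('side','s4.png');t=grab('top','t4.png')
k=[[k[0],k[1],p[2]+z] for z in(.031,.006,-.099,-.124)]
print(proj(d,k).round(1),proj(d,[[.5715,.331,z] for z in(.199,.179,.069,.049)]).round(1),proj(t,k[:1]))
a=np.zeros((600,800,3),np.uint8)
a[:,:400]=cv2.resize(t['color'][150:225,115:165],(400,600),interpolation=cv2.INTER_CUBIC);a[:,400:]=cv2.resize(d['color'][275:365,370:430],(400,600),interpolation=cv2.INTER_CUBIC)
cv2.imwrite('pics/g4.png',a)
```

```text
[0.67917577 0.32171846 0.20665398] [[-0.997  0.082  0.   ]
 [ 0.082  0.997  0.   ]
 [-0.     0.    -1.   ]] 11.375 [ 0.99448563  0.57880343 -7.37193486]
kn [0.57128584 0.33114726 0.2066222 ]
[[412.1 292.5]
 [409.6 299.4]
 [400.3 325.7]
 [398.2 331.3]] [[408.2 303.1]
 [406.4 308.3]
 [397.  334.4]
 [395.5 338.7]] [[135.12453837 183.07191525]]
```

View pics/g4.png

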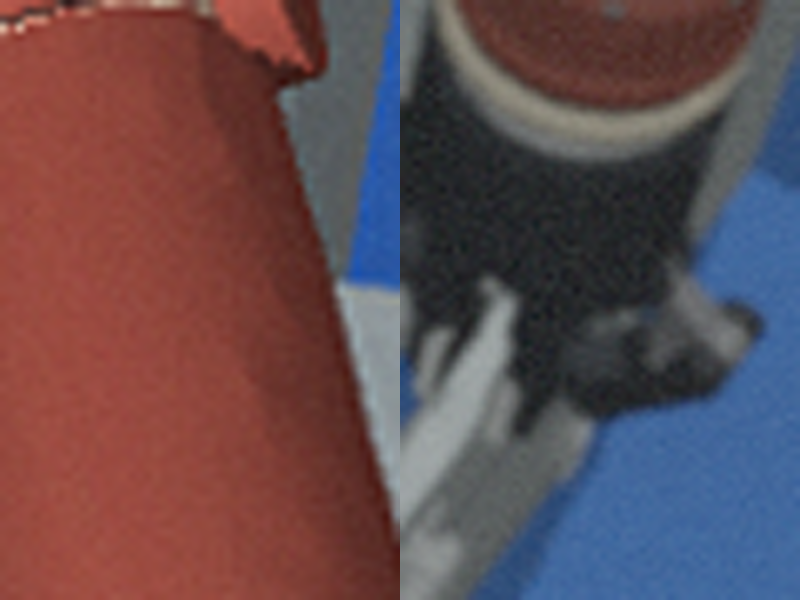

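The hinge is hidden in both views: the forearm covers it from above and the gripper from the side. I'll lower by feel.

Request:
play_rows(
  series=[
    [0,[0,0,0.07],[0,0,0]],
    [0,[0,0,0.07],[0,0,0]],
    [0,[0,0,0.07],[0,0,0]],
    [0,[0,0,0.06],[0,0,0]],
    [0,[0,0,0.06],[0,0,0]],
    [0,[0,0,0],[0,0,0]],
  ],
)

```text
t: 12.22
tool_pos: [0.6785, 0.3217, 0.1897]
tool_rot: [-0.129, -3.138, 0.001]
contact_force: [-1.4, -1.5, -6.2]
opening: 0.0139
grip_force: 69.8
```

Request:
play_rows(
  series=[
    [0,[0,0,0.06],[0,0,0]],
    [0,[0,0,0.06],[0,0,0]],
    [0,[0,0,0],[0,0,0]],
  ],
)

```text
t: 12.6
tool_pos: [0.6786, 0.3216, 0.1836]
tool_rot: [-0.129, -3.138, 0.001]
contact_force: [-1.3, -2.2, -6.6]
opening: 0.0143
grip_force: 70.0
```

Request:
play_rows(
  series=[
    [0,[0.01,-0.02,0.05],[0,0,0]],
    [0,[0,0,0.05],[0,0,0]],
    [0,[0,0,0.04],[0,0,0]],
    [0,[0,0,0],[0,0,0]],
  ],
)

```text
t: 13.1
tool_pos: [0.6784, 0.321, 0.1768]
tool_rot: [0.129, 3.139, 0.001]
contact_force: [0.5, -1.0, -6.8]
opening: 0.0142
grip_force: 69.8
```

Request:
play_rows(
  series=[
    [0,[0,0,0.04],[0,0,0]],
    [0,[0,0,0.04],[0,0,0]],
    [0,[0,0,0.03],[0,0,0]],
    [0,[0,0,0],[0,0,0]],
  ],
)

```text
t: 13.6
tool_pos: [0.6787, 0.321, 0.1727]
tool_rot: [0.129, 3.138, 0.001]
contact_force: [-0.4, -0.5, -2.5]
opening: 0.0141
grip_force: 70.4
```

It seats at the expected height (0.173) and the weight is coming off. I press a little, then release and back off.

Request:
play_rows(
  series=[
    [0,[0,0,0.03],[0,0,0]],
    [0,[0,0,0.02],[0,0,0]],
    [0,[0,0,0],[0,0,0]],
    [0,[0,0,0],[0,0,0]],
  ],
)

```text
t: 14.1
tool_pos: [0.6789, 0.3213, 0.172]
tool_rot: [0.129, 3.136, 0.002]
contact_force: [-3.1, -1.1, 4.8]
opening: 0.0138
grip_force: 71.4
```

Request:
play_rows(
  series=[
    [0.3,[0,0,0],[0,0,0]],
    [0.5,[0,0,0],[0,0,0]],
    [0.5,[0,0,0],[0,0,0]],
    [0.5,[0,0,-0.2],[0,0,0]],
    [0.5,[0,0,-0.5],[0,0,0]],
    [0.5,[0,0,-0.7],[0,0,0]],
    [0.5,[0,0,-0.4],[0,0,0]],
    [0,[0,0,0],[0,0,0]],
  ],
)

```text
t: 15.1
tool_pos: [0.6794, 0.3213, 0.2624]
tool_rot: [0.129, 3.134, 0.003]
contact_force: [0.7, -0.7, -1.1]
opening: 0.0254
grip_force: 0.0
```

Run:
```python
from h import *
p,r,o=now();print(p,o['t'],o['contact_force'],o['opening'])
# to outer side (+y of tool), 50 mm off the door, then down
q=np.array([.6789,.3213,.262]);y=np.array([.084,.9965,0])
p,r=plan(p,r,q+y*.06,frame(85.2),2,0);print()
p,r=plan(p,r,np.r_[(q+y*.06)[:2],.167],frame(85.2),3,0)
pin=np.array([.5715,.331])
def tcp(op,off):
    a=np.radians(op+175.2);yd=np.array([-np.sin(a),np.cos(a)]);xd=np.array([np.cos(a),np.sin(a)])
    return np.r_[pin+.108*yd-off*xd,.167]
print();p,r=plan(p,r,tcp(88,.024),frame(85.2-2),3,0)
for op in(75,60,45,30,20,10): print(op);p,r=plan(p,r,tcp(op,.024),frame(op-4.8),3 if op>20 else 2,0)
```

```text
[0.67937371 0.32129493 0.26238131] 15.1 [ 0.72621215 -0.74702268 -1.05830185] 0.025437571566858008
[0,[0.0,0.6,0.01],[0.01,0.02,0.01]],
[0,[0.01,0.6,0],[0.01,0.01,0.0]]

[0,[0,0.0,0.63],[0,0.0,0.0]],
[0,[0,0.0,0.63],[0,0.0,0.0]],
[0,[0,0.0,0.64],[0,0.0,0.0]]

[0,[-0.01,-0.26,0],[0,0.0,0.08]],
[0,[-0.01,-0.26,0],[0,0.0,0.09]],
[0,[-0.01,-0.26,0],[0,0.0,0.08]]
75
[0,[-0.02,-0.17,0.0],[0,0.0,0.54]],
[0,[-0.03,-0.16,0.0],[0,0.0,0.54]],
[0,[-0.04,-0.16,0.0],[0,0.0,0.55]]
60
[0,[-0.02,-0.19,0.0],[0,0.0,0.62]],
[0,[-0.03,-0.19,0.0],[0,0.0,0.63]],
[0,[-0.05,-0.19,0.0],[0,0.0,0.62]]
45
[0,[-0.02,-0.19,0.0],[0,0.0,0.63]],
[0,[-0.03,-0.19,0.0],[0,0.0,0.62]],
[0,[-0.05,-0.19,0.0],[0.0,0.0,0.63]]
30
[0,[-0.02,-0.19,0.0],[0.0,0.0,0.62]],
[0,[-0.03,-0.19,0.0],[0.0,0.0,0.63]],
[0,[-0.05,-0.19,0.0],[0.0,0.0,0.62]]
20
[0,[-0.03,-0.19,0.0],[0.0,0.0,0.63]],
[0,[-0.04,-0.19,0.0],[0.0,0.0,0.62]]
10
[0,[-0.02,-0.19,0.0],[0.0,0.0,0.63]],
[0,[-0.05,-0.19,0.0],[0.0,0.0,0.62]]
```

Request:
play_rows(
  series=[
    [0,[0,0.6,0],[0,0,0]],
    [0,[0,0.6,0],[0,0,0]],
    [0,[0,0,0.5],[0,0,0]],
    [0,[0,0,0.7],[0,0,0]],
    [0,[0,0,0.7],[0,0,0]],
    [0,[0,0,0],[0,0,0]],
  ],
)

```text
t: 15.85
tool_pos: [0.68, 0.3793, 0.1569]
tool_rot: [-0.129, -3.129, 0.007]
contact_force: [0.6, 0.4, 0.5]
opening: -0.0
grip_force: 0.0
```

Run:
```python
from h import *
p,r,o=now();print(p,o['t'],o['contact_force'],o['opening'])
t=grab('top','t5.png');s=grab('side')
a=np.zeros((420,800,3),np.uint8)
a[:,:400]=cv2.resize(t['color'][80:260,80:251],(400,420));a[:,400:]=cv2.resize(s['color'][200:400,270:460],(400,420))
cv2.imwrite('pics/g5.png',a)
```

```text
[0.6800036  0.37930264 0.15688406] 15.85 [0.63276396 0.42755463 0.46083034] -4.491646980323633e-05
```

View pics/g5.png

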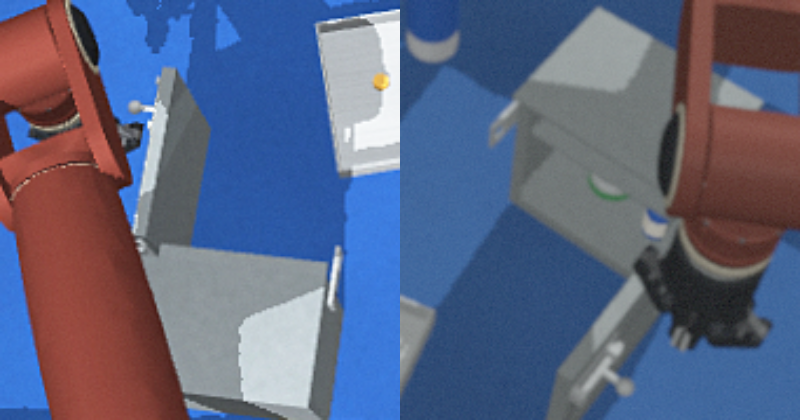

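The door hangs upright on both pins, open at about 90°. The knob is clear, and the fingers are outside the outer face. I'm swinging it shut.

Request:
play_rows(
  series=[
    [0,[0,-0.25,-0.2],[0,0,0.08]],
    [0,[0,-0.25,0],[0,0,0.09]],
    [0,[0,-0.2,0],[0,0,0.08]],
    [0,[-0.02,-0.17,0],[0,0,0.54]],
    [0,[-0.03,-0.16,0],[0,0,0.54]],
    [0,[-0.04,-0.16,0],[0,0,0.55]],
    [0,[-0.02,-0.19,0],[0,0,0.62]],
    [0,[-0.03,-0.19,0],[0,0,0.63]],
  ],
)

```text
t: 16.95
tool_pos: [0.675, 0.3015, 0.1746]
tool_rot: [0.812, 3.034, 0.001]
contact_force: [0.0, 0.2, 0.7]
opening: -0.0001
grip_force: 0.2
```

Request:
play_rows(
  series=[
    [0,[-0.05,-0.19,0],[0,0,0.62]],
    [0,[-0.02,-0.19,0],[0,0,0.63]],
    [0,[-0.03,-0.19,0],[0,0,0.62]],
    [0,[-0.05,-0.19,0],[0,0,0.63]],
    [0,[-0.02,-0.19,0],[0,0,0.62]],
    [0,[-0.03,-0.19,0],[0,0,0.63]],
    [0,[-0.05,-0.19,0],[0,0,0.62]],
  ],
)

```text
t: 17.82
tool_pos: [0.6373, 0.2464, 0.1745]
tool_rot: [1.686, 2.65, 0.002]
contact_force: [-0.1, 0.1, 0.2]
opening: 0.0002
grip_force: 0.2
```

```bash
cat >> h.py <<'E'
pin=np.array([.5715,.331])
def tcp(op,off,yy=.108,z=.167):
    a=np.radians(op+175.2);yd=np.array([-np.sin(a),np.cos(a)]);xd=np.array([np.cos(a),np.sin(a)])
    return np.r_[pin+yy*yd-off*xd,z]
E
python3 - <<'E'
from h import *
p,r,o=now();print(p,o['t'],o['contact_force'],r.as_matrix().round(3)[:,1])
for op,n in((20,3),(10,3),(3,3),(0,3)): print(op);p,r=plan(p,r,tcp(op,.024),frame(op-4.8),n,0)
E
```

```text
[0.63728794 0.24638846 0.17454028] 17.825 [-0.08203834  0.11811458  0.17181603] [0.906 0.424 0.001]
20
[0,[-0.04,-0.12,0.05],[0.0,0,0.41]],
[0,[-0.05,-0.12,0.05],[0.0,0,0.41]],
[0,[-0.05,-0.12,0.05],[0.01,0,0.41]]
10
[0,[-0.02,-0.13,0.0],[0,0,0.42]],
[0,[-0.02,-0.13,0.0],[0,0,0.42]],
[0,[-0.03,-0.12,0.0],[0,0,0.41]]
3
[0,[-0.02,-0.09,0.0],[0,0,0.29]],
[0,[-0.02,-0.09,0.0],[0,0,0.29]],
[0,[-0.02,-0.09,0.0],[0,0,0.3]]
0
[0,[-0.01,-0.04,0.0],[0,0,0.12]],
[0,[-0.01,-0.04,0.0],[0,0,0.13]],
[0,[0,-0.03,0.0],[0,0,0.12]]
```

Request:
play_rows(
  series=[
    [0,[-0.04,-0.12,0],[0,0,0.41]],
    [0,[-0.05,-0.12,0],[0,0,0.41]],
    [0,[-0.05,-0.12,0],[0,0,0.41]],
    [0,[-0.02,-0.13,0],[0,0,0.42]],
    [0,[-0.02,-0.13,0],[0,0,0.42]],
    [0,[-0.03,-0.12,0],[0,0,0.41]],
    [0,[0,0,0],[0,0,0]],
  ],
)

```text
t: 18.7
tool_pos: [0.6053, 0.226, 0.1745]
tool_rot: [2.113, 2.324, 0.001]
contact_force: [-0.2, -0.3, -0.7]
opening: -0.0
grip_force: 0.0
```

Request:
play_rows(
  series=[
    [0,[-0.02,-0.07,0],[0,0,0.25]],
    [0,[-0.02,-0.07,0],[0,0,0.25]],
    [0,[-0.02,-0.07,0],[0,0,0.25]],
    [0,[-0.01,-0.06,0],[0,0,0.2]],
    [0,[-0.01,-0.05,0],[0,0,0.15]],
    [0,[0,-0.04,0],[0,0,0.13]],
    [0,[0,-0.03,0],[0,0,0]],
  ],
)

```text
t: 19.58
tool_pos: [0.5862, 0.2222, 0.1742]
tool_rot: [2.305, 2.134, 0.001]
contact_force: [-0.1, 0.2, -0.1]
opening: 0.0001
grip_force: 0.2
```

Run:
```python
from h import *
p,r,o=now();print(p,o['t'],o['contact_force'],r.as_matrix().round(3)[:,1], tcp(0,.0225))
```

```text
[0.58615837 0.22223955 0.17416977] 19.575 [-0.06929503  0.24398663 -0.0982705 ] [ 0.997 -0.077  0.   ] [0.58488388 0.22149602 0.167     ]
```

Nearly shut, with no resistance yet. I press gently until there is some force.

Request:
play_rows(
  series=[
    [0,[0,-0.03,0],[0,0,0]],
    [0,[0,-0.03,0],[0,0,0]],
    [0,[0,-0.03,0],[0,0,0]],
    [0,[0,-0.03,0],[0,0,0]],
    [0,[0,0,0],[0,0,0]],
  ],
)

```text
t: 20.2
tool_pos: [0.5811, 0.2226, 0.1744]
tool_rot: [2.304, 2.134, 0.003]
contact_force: [4.6, -0.6, -1.5]
opening: -0.0002
grip_force: 1.9
```

Run:
```python
from h import *
p,r,o=now();f=frame(-4.8);print(p,o['contact_force'],'knob0',tcp(0,.042,.166))
p,r=plan(p,r,tcp(0,.050,.112,.174),f,4,0);print()
p,r=plan(p,r,tcp(0,.045,.135,.161),f,3,0);print()
p,r=plan(p,r,tcp(0,.045,.173,.161),f,8,0)
```

```text
[0.58105403 0.22263406 0.17439073] [ 4.63985667 -0.60741997 -1.52775683] knob0 [0.59946218 0.16206772 0.167     ]
[0,[-0.03,0.16,0.0],[0.0,0,0.01]],
[0,[-0.02,0.16,0.0],[0.01,0,0.01]],
[0,[-0.02,0.15,0.0],[0.0,0,0.01]],
[0,[-0.03,0.16,0.01],[0.01,0,0.02]]

[0,[-0.15,-0.03,0.09],[0,0,0]],
[0,[-0.15,-0.04,0.08],[0,0,0]],
[0,[-0.16,-0.03,0.09],[0,0,0]]

[0,[-0.09,0,0],[0,0,0]],
[0,[-0.1,0,0],[0,0,0]],
[0,[-0.09,0,0],[0,0,0]],
[0,[-0.1,0,0],[0,0,0]],
[0,[-0.09,0,0],[0,0,0]],
[0,[-0.1,0,0],[0,0,0]],
[0,[-0.09,0,0],[0,0,0]],
[0,[-0.1,0,0],[0,0,0]]
```

Request:
play_rows(
  series=[
    [0,[-0.03,0.1,0],[0,0,0]],
    [0,[-0.02,0.16,0],[0,0,0]],
    [0,[-0.02,0.16,0],[0,0,0]],
    [0,[-0.03,0.21,0],[0,0,0.03]],
    [0,[-0.15,-0.03,0.09],[0,0,0]],
    [0,[-0.15,-0.04,0.08],[0,0,0]],
    [0,[-0.16,-0.03,0.09],[0,0,0]],
    [0,[0,0,0],[0,0,0]],
  ],
)

```text
t: 21.2
tool_pos: [0.6037, 0.1921, 0.1604]
tool_rot: [-2.31, -2.128, 0.001]
contact_force: [0.2, 0.1, 0.3]
opening: 0.0004
grip_force: 0.0
```

Request:
play_rows(
  series=[
    [0,[-0.09,0,0],[0,0,0]],
    [0,[-0.1,0,0],[0,0,0]],
    [0,[-0.09,0,0],[0,0,0]],
    [0,[-0.1,0,0],[0,0,0]],
    [0,[0,0,0],[0,0,0]],
  ],
)

```text
t: 21.82
tool_pos: [0.603, 0.1735, 0.1612]
tool_rot: [2.31, 2.129, 0.001]
contact_force: [-0.5, -0.9, -0.8]
opening: 0.0005
grip_force: 0.0
```

Request:
play_rows(
  series=[
    [0,[-0.09,0,0],[0,0,0]],
    [0,[-0.1,0,0],[0,0,0]],
    [0,[-0.09,0,0],[0,0,0]],
    [0,[-0.1,0,0],[0,0,0]],
    [0,[0,0,0],[0,0,0]],
  ],
)

```text
t: 22.45
tool_pos: [0.6014, 0.1545, 0.1612]
tool_rot: [2.31, 2.129, 0.001]
contact_force: [0.0, -0.5, 0.0]
opening: 0.0
grip_force: 0.0
```

Run:
```python
from h import *
p,r,o=now();print(p,o['t'],o['contact_force'],tcp(0,.042,.192))
t=grab('top','t6.png');s=grab('side','s6.png')
a=np.zeros((560,800,3),np.uint8)
a[:,:400]=cv2.resize(t['color'][120:260,130:230],(400,560),interpolation=cv2.INTER_CUBIC);a[:,400:]=cv2.resize(s['color'][190:358,305:425],(400,560),interpolation=cv2.INTER_CUBIC)
cv2.imwrite('pics/g6.png',a)
```

```text
[0.60142359 0.15453297 0.16120079] 22.45 [ 0.04974926 -0.49636622  0.01010311] [0.59728655 0.1361589  0.167     ]
```

Request:
play_rows(
  series=[
    [0,[-0.04,0,0],[0,0,0]],
    [0,[-0.04,0,0],[0,0,0]],
    [0,[0,0,0],[0,0,0]],
  ],
)

```text
t: 22.92
tool_pos: [0.6011, 0.1509, 0.1612]
tool_rot: [-2.31, -2.13, -0.001]
contact_force: [-0.0, 0.1, -0.8]
opening: 0.0002
grip_force: 0.0
```

Run:
```python
from h import *
p,r,o=now();print(p,o['contact_force'])
t=grab('top','t6.png');s=grab('side','s6.png')
a=np.zeros((560,800,3),np.uint8)
a[:,:400]=cv2.resize(t['color'][120:260,130:230],(400,560),interpolation=cv2.INTER_CUBIC);a[:,400:]=cv2.resize(s['color'][190:358,305:425],(400,560),interpolation=cv2.INTER_CUBIC)
cv2.imwrite('pics/g6.png',a)
```

```text
[0.60105157 0.15085894 0.16116115] [-0.01471954  0.12756808 -0.76506215]
```

View pics/g6.png

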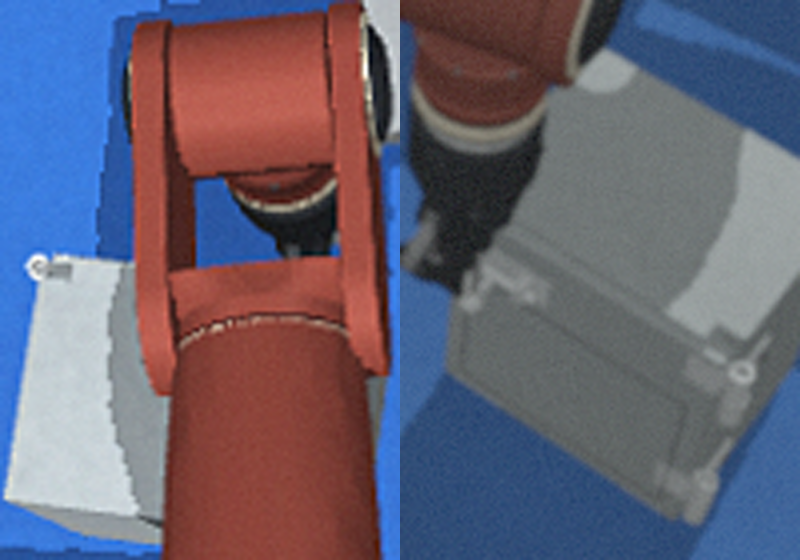

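The door is shut (side crop). A bright ball is at about pixel (326,277) near the free upper corner. I'll compare that with the predicted knob positions, drawn and home.

Run:
```python
from h import *
from station import ctrl
s=grab('side');p,r,o=now()
print('drawn,home',proj(s,[tcp(0,.042,.166,.174),tcp(0,.042,.192,.174)]).round(1),'tcp',proj(s,[p,p-[0,0,.03]]).round(1),'keeper',proj(s,[tcp(0,.016,.212,.174),tcp(0,.030,.21,.174)]).round(1),'upper corners',proj(s,[tcp(0,.008,.206,.21),tcp(0,.008,.01,.21)]).round(1))
g=cv2.cvtColor(s['color'],cv2.COLOR_BGR2GRAY);print(g[264:290,314:350:1])
```

```text
drawn,home [[327.5 280.3]
 [317.6 273.8]] tcp [[322.2 281.8]
 [321.4 289.5]] keeper [[317.3 261.2]
 [314.2 265.8]] upper corners [[322.8 250.2]
 [402.9 300.2]]
[[ 64  59  49  42  41  45  38  39  38  38  31  42  34  33  40  41  53  75
   95 107 106 108  99 101 101 102 102 101 108 110 112 121 119 117 117 120]
 [ 72  64  53  41  34  43  41  44  36  41  36  24  40  43  64  64  73  95
  117 121 114 113 106  98  99  99 102  98 101 107 109 114 118 117 122 119]
 [ 81  75  68  50  41  25  44  39  42  37  45  33  36  55  85  89 102 112
  122 127 121 115 116 109 104 101 102  99 104 101  97 103 111 113 115 121]
 [ 85  83  72  63  50  44  39  35  48  38  37  35  40  57  84 106 109 115
  124 129 124 123 119 120 113 108  98 102 102 106 102 100 102 104 108 118]
 [ 62  76  79  59  53  37  36  34  29  35  34  40  36  55  82 111 123 125
  123 120 122 125 124 121 119 115 106 109 101  97 103 102 101 103 106 107]
 [ 48  48  55  50  33  30  37  29  41  38  23  45  49  63  88 115 131 132
  130 125 118 119 121 126 127 123 119 115 105 102 104 101 104 102 103 102]
 [ 45  37  49  39  34  35  35  30  27  35  49 
[... 2234 characters left out ...]
  97 100 104 105 100 103 106
  104 101 101 101 101 102 102 103 100 101 104 102 104 104  94  94  96  96]
 [ 95 101  96  93  93 101 100 104  98  98  91  92  98 101 101 103 102 101
  105 106 102  98 101 102 103 102 102 102 101 107 101 102 104 105  95  91]
 [ 96  97  96 101 100 106 100 101 100  99  94  94 101  99 101 103  99 100
  103 100 104 101  99 101 103 103 104 104 102 100 100 102 103 104  98  96]
 [ 98 101 100  94  93 104 103 105 102  99  91  95 102 100 100 105 100 104
  101  98 100  99 100 102 102 108 103  98 106 107  99 105 106 107 100 102]
 [ 99  98  92 101  96 104 106 104 100  96  90  92 103 107 106 100  99 108
  101 101 102  99 104 100 106  98  99 100 106  99 100 105  99 102  97 101]]
```

Request:
play_rows(
  series=[
    [0,[-0.04,0,0],[0,0,0]],
    [0,[-0.04,0,0],[0,0,0]],
    [0,[0,0,0],[0,0,0]],
  ],
)

```text
t: 23.45
tool_pos: [0.6007, 0.1468, 0.1611]
tool_rot: [-2.31, -2.13, -0.001]
contact_force: [0.5, -0.5, -0.4]
opening: -0.0002
grip_force: 0.0
```

Request:
play_rows(
  series=[
    [0,[0,0,-0.5],[0,0,0]],
    [0,[0,0,-0.9],[0,0,0]],
    [0,[0,0,-0.9],[0,0,0]],
    [0,[-0.8,-0.4,-0.5],[0,0,0]],
    [0,[-0.9,-0.4,0],[0,0,0]],
    [0,[-0.9,-0.4,0],[0,0,0]],
    [0,[0,0,0],[0,0,0]],
  ],
)

```text
t: 24.32
tool_pos: [0.5295, 0.0201, 0.3016]
tool_rot: [2.313, 2.125, 0.001]
contact_force: [-0.2, 1.2, 0.2]
opening: 0.0003
grip_force: 0.0
```

Run:
```python
from h import *
s=grab('side','s7.png');t=grab('top','t7.png')
s0=cv2.cvtColor(s['color'],cv2.COLOR_BGR2GRAY);t0=cv2.cvtColor(t['color'],cv2.COLOR_BGR2GRAY)
K=[tcp(0,.042,.166,.174),tcp(0,.042,.192,.174)]
print(proj(t,K).round(1),proj(s,K).round(1))
print('S');print('\n'.join(f'{256+i}: '+' '.join(f'{v:3d}' for v in row) for i,row in enumerate(s0[256:288,310:340])))
print('T cols 190+');print('\n'.join(f'{166+i}: '+' '.join(f'{v:3d}' for v in row) for i,row in enumerate(t0[166:200,192:228])))
```

```text
[[207.3 179.9]
 [217.3 181. ]] [[327.5 280.3]
 [317.6 273.8]]
S
256: 102  93 102  97 103 112 125 134 137 126 116 111 103 101 105  98 103 104 104 101 109 114 114 120 119 117 116 112 112 127
257: 100  95  98 104 108 127 131 133 126 120 115 111 104 107 103 103 103 100 100 102 102 107 112 112 112 118 118 115 111 116
258:  94  99 101 106 124 133 133 126 120 119 116 116 115 112 111 102 103 108  97 104 103 104 106 111 112 117 115 120 120 118
259:  95  97 106 121 132 135 127 122 118 122 121 124 125 126 117 114 109 102 101 103 101 101 102 101 106 111 116 120 119 120
260: 101 103 110 125 132 128 117 112 116 121 129 132 137 133 130 120 118 113 108 106 102 101 102 102 102 103 108 111 114 119
261:  94 104 111 123 122 115 111 110 121 129 136 137 140 136 129 128 125 119 114 110  99 100 105 102 101 102 103 109 108 114
262:  94 101 110 113 118 113 112 125 129 136 140 143 139 133 128 127 125 125 118 118 113 104 104  99 103 106 107 102 101 107
263:  99 100 113 116 118 118 126 133 135 134 136 141 133 130 125 122 124 126 120 121 118 111 107 107 100 101 102  99 101 104
264:  98 100 113 116 120 126 134 134
[... 7341 characters left out ...]
 204 203 207 207 206 202 202 206 205 212 189 133 109 112 114 116 112 116 119 120 101  62  44  51  46  46
196: 203 201 202 199 200 203 201 201 202 204 204 200 204 206 205 204 205 201 207 214 184 116 107 117 113 119 115 114 116 122  97  52  45  54  48  47
197: 201 199 200 200 200 201 204 206 207 208 203 204 203 203 200 202 202 204 203 209 177 114 115 118 111 114 114 115 116 121  93  45  46  51  49  41
198: 205 200 199 202 200 202 203 209 207 209 204 202 199 203 203 200 197 203 203 211 183 119 116 115 120 114 116 117 118 121  90  41  49  51  44  38
199: 206 204 202 199 202 205 204 210 206 207 202 209 204 203 202 201 198 199 201 211 177 105 114 115 120 116 115 117 119 119  89  41  49  46  46  49
```

Run:
```python
from h import *
s=grab('side');t=grab('top');p,r,o=now();print(p)
k,e=tri(t,(208.6,180.),s,(325.4,280.));print(k.round(4),e, atz(t,(208.6,180.),.174).round(4),atz(s,(325.4,280.),.174).round(4))
print(tcp(0,.042,.166))
# door/hinge check: upper knuckle ring
t0=cv2.cvtColor(t['color'],cv2.COLOR_BGR2GRAY);print(t0[180:196,132:148])
```

```text
[0.53067785 0.02285197 0.30103253]
[0.6    0.1582 0.1725] 0.0015082757979662837 [0.5993 0.1587 0.174 ] [0.6013 0.158  0.174 ]
[0.59946218 0.16206772 0.167     ]
[[112 109 110 114 115 114 112 113 113 113 114 113 119 116 116 114]
 [114 111 112 112 115 111 111 110 112 112 113 113 114 112 117 113]
 [115 109 116 117 113 108 106 104 103 107 107 121 108 108 110 109]
 [113 116 114 115 102 114 142 169 161 127 106 151 135 141 159 126]
 [112 110 113 108 107 153 247 255 255 197 120 175 224 226 242 193]
 [114 114 115 107 136 222 210 160 200 205 146 182 203 199 198 193]
 [110 112 113 104 188 227 138 191 200 173 149 140 142 138 132 131]
 [111 110 111 103 138 205 191 157 165 163 138 145 143 144 142 141]
 [113 112 113 112  98 195 234 187 189 164 112 132 144 138 142 145]
 [112 119 114 114 107 128 208 247 218 179 158 170 168 168 155 164]
 [111 115 116 115 107 107  97 165 197 203 203 206 208 208 184 182]
 [113 115 113 117 112 107 101 159 200 206 203 200 204 203 202 199]
 [112 112 113 111 112 111 101 176 208 198 199 199 204 201 201 196]
 [116 111 112 111 112 109 104 177 203 200 199 197 200 198 201 203]
 [115 110 114 114 118 105 114 181 203 197 195 197 201 195 202 202]
 [112 114 116 114 110 106 134 186 201 194 197 199 198 198 197 197]]
```

The knob is still drawn, at (0.600, 0.158, 0.173). In the last picture the fingers' dark tip ended about 12 mm above where I assumed, so they passed over the ball. I'll go back and reach deeper.

Run:
```python
from h import *
p,r,o=now();f=frame(-4.8)
p,r=plan(p,r,tcp(0,.050,.135,.28),f,4,0);print()
p,r=plan(p,r,tcp(0,.050,.135,.145),f,4,0);print(p)
```

```text
[0,[0.88,0.33,0.11],[0.0,0,0.01]],
[0,[0.88,0.33,0.1],[0.0,0,0.01]],
[0,[0.87,0.32,0.11],[0.0,0,0.0]],
[0,[0.88,0.33,0.1],[0.0,0,0.01]]

[0,[0,0,0.68],[0.0,0,0]],
[0,[0,0,0.67],[0.0,0,0]],
[0,[0,0,0.68],[0.0,0,0]],
[0,[0,-0.01,0.67],[0.0,0,0]]
[0.60981898 0.19255524 0.14515042]
```

Request:
play_rows(
  series=[
    [0,[0.88,0.33,0.1],[0,0,0]],
    [0,[0.88,0.33,0.1],[0,0,0]],
    [0,[0.88,0.33,0.1],[0,0,0]],
    [0,[0.88,0.33,0.1],[0,0,0]],
    [0,[0,0,0.6],[0,0,0]],
    [0,[0,0,0.7],[0,0,0]],
    [0,[0,0,0.7],[0,0,0]],
    [0,[0,0,0.2],[0,0,0]],
  ],
)

```text
t: 25.52
tool_pos: [0.6086, 0.1932, 0.1674]
tool_rot: [-2.305, -2.13, 0.007]
contact_force: [0.2, -0.8, 0.4]
opening: -0.0001
grip_force: 0.0
```

Request:
play_rows(
  series=[
    [0,[0,0,0.2],[0,0,0]],
    [0,[0,0,0.2],[0,0,0]],
    [0,[0,0,0],[0,0,0]],
  ],
)

```text
t: 25.9
tool_pos: [0.6104, 0.1924, 0.1511]
tool_rot: [-2.309, -2.13, -0.0]
contact_force: [-0.0, 0.6, -0.0]
opening: -0.0
grip_force: 0.0
```

Run:
```python
from h import *
p,r,o=now();print(p,o['contact_force'],o['opening'],'q',np.round(o['q'],3))
s=grab('side');print(proj(s,[p]).round(1))
g=cv2.cvtColor(s['color'],cv2.COLOR_BGR2GRAY)
print('\n'.join(f'{262+i}: '+' '.join(f'{v:3d}' for v in row) for i,row in enumerate(g[262:306,316:356:2])))
```

```text
[0.6104178  0.19236337 0.15108975] [-0.01121715  0.61598909 -0.04508297] -1.2596706641040903e-05 q [0.189 0.127 1.63  0.    1.385 0.27 ]
[[336.4 296.8]]
262: 112 129 142 140 131  95  34  38  38  42  30  42  35  35  38  35  34  41  34  41
263: 124 133 136 135 122  99  52  39  30  40  40  34  34  33  31  42  35  38  38  31
264: 132 129 130 133 126 111  55  36  40  40  28  41  38  43  36  42  41  36  42  35
265: 134 124 124 136 136 122  50  36  44  39  42  39  28  38  33  38  48  36  36  31
266: 121 117 125 136 149 127  60  37  34  22  36  47  36  35  39  36  34  36  43  40
267: 114 112 122 129 142 119  44  28  37  37  37  30  33  33  31  42  43  39  33  57
268: 105  99 113 113 127 102  45  40  40  41  48  39  39  35  39  43  34  33  34  73
269: 101  99 104 100 110  81  50  51  31  38  43  35  37  47  43  46  35  32  36  97
270:  99  97  99 101 103  63  57  67  52  43  42  35  36  47  45  37  34  35  50 102
271:  98  91 100 101 100  61  65  80  62  41  35  37  38  42  41  35  41  37  64 105
272:  99  95 101 100  99  54  76  88  65  42  43  38  35  40  45  41  38  30  70 102
273: 101  97
[... 2092 characters left out ...]
 102  95  99  99 104
298: 100  95 100 102  97 102 104 103 100 102 102  97 101  99 103 100 105 101  99 102
299:  98  98  95 100  98 105 102 106 102 105 102 102 103 101 103 100 100 104 100 104
300: 100  99 101 100  97  99 100 100 104 105 100 100 100 101 103 100 103 100  99  98
301:  91  91  94 105  95 103 103 107  98 102 105 106 102 102  99 101 102 103  99 101
302:  93  76  86 104  94  95  99 102 100 102 104 102 104 101 103 104 104 103 101 105
303:  91  68  73 104 101  98  97  99 104 104 104 107 102 102 102 103 104 107 100 100
304:  81  70  67  83  99  99  93  96  99 102 104 105 103 101  99 103 101 102 102 102
305:  79  64  68  70  94 106 101  94 104 102  99 102 101 102 103 103 103 103 102 100
```

Request:
play_rows(
  series=[
    [0,[0,0,0.12],[0,0,0]],
    [0,[-0.1,0,0],[0,0,0]],
    [0,[-0.1,0,0],[0,0,0]],
    [0,[-0.1,0,0],[0,0,0]],
    [0,[-0.1,0,0],[0,0,0]],
  ],
)

```text
t: 26.58
tool_pos: [0.609, 0.1723, 0.1455]
tool_rot: [-2.309, -2.129, -0.002]
contact_force: [0.6, 2.0, 0.6]
opening: -0.0003
grip_force: 1.1
```

Request:
play_rows(
  series=[
    [0,[-0.1,0,0],[0,0,0]],
    [0,[-0.1,0,0],[0,0,0]],
  ],
)

```text
t: 26.82
tool_pos: [0.6082, 0.1624, 0.1454]
tool_rot: [2.309, 2.13, 0.002]
contact_force: [1.3, 2.3, 0.1]
opening: -0.0002
grip_force: 1.0
```

Now I feel the 2 N slide resistance. I keep going to the stop.

Request:
play_rows(
  series=[
    [0,[-0.1,0,0],[0,0,0]],
    [0,[-0.1,0,0],[0,0,0]],
    [0,[-0.06,0,0],[0,0,0]],
    [0,[-0.04,0,0],[0,0,0]],
  ],
)

```text
t: 27.32
tool_pos: [0.6068, 0.1477, 0.1452]
tool_rot: [-2.309, -2.129, -0.002]
contact_force: [1.6, 5.0, 0.2]
opening: -0.0001
grip_force: 2.0
```

Request:
play_rows(
  series=[
    [0,[-0.04,0,0],[0,0,0]],
    [0,[-0.04,0,0],[0,0,0]],
  ],
)

```text
t: 27.58
tool_pos: [0.608, 0.1447, 0.1462]
tool_rot: [2.308, 2.13, 0.008]
contact_force: [4.8, 6.7, 0.8]
opening: 0.0003
grip_force: 3.0
```

The force is rising at the stop and starting to slip outward. I back off, lift clear and check the knob.

Request:
play_rows(
  series=[
    [0,[0.2,0,0],[0,0,0]],
    [0,[0.3,0.1,0],[0,0,0]],
    [0,[0,0.1,-0.6],[0,0,0]],
    [0,[0,0,-0.9],[0,0,0]],
    [0,[0,0,-0.9],[0,0,0]],
    [0,[-0.9,-0.4,-0.8],[0,0,0]],
    [0,[-0.9,-0.4,0],[0,0,0]],
    [0,[-0.9,-0.4,0],[0,0,0]],
  ],
)

```text
t: 28.58
tool_pos: [0.5476, 0.038, 0.3051]
tool_rot: [2.308, 2.131, 0.0]
contact_force: [0.0, 0.3, 0.4]
opening: 0.0002
grip_force: 0.0
```

Request:
play_rows(
  series=[
    [0,[-0.5,-0.4,0],[0,0,0]],
    [0,[0,0,0],[0,0,0]],
  ],
)

```text
t: 28.82
tool_pos: [0.5254, 0.0144, 0.3045]
tool_rot: [-2.312, -2.127, 0.0]
contact_force: [0.7, 0.4, 0.2]
opening: 0.0008
grip_force: 0.0
```

Run:
```python
from h import *
s=grab('side');t=grab('top');p,r,o=now();print(p,o['t'])
t0=cv2.cvtColor(t['color'],cv2.COLOR_BGR2GRAY);s0=cv2.cvtColor(s['color'],cv2.COLOR_BGR2GRAY)
print('\n'.join(f'{172+i}: '+' '.join(f'{v:3d}' for v in row) for i,row in enumerate(t0[172:196,198:230])))
print('\n'.join(f'{264+i}: '+' '.join(f'{v:3d}' for v in row) for i,row in enumerate(s0[264:286,308:336])))
```

```text
[0.52633191 0.01565303 0.30441844] 28.925
172:  80  81  81  80  78  81  79  82  79  81  80  78  85  81  80  80  82  82  80  80  80  68  93 121 115 116 114 113 112 116 119  95
173:  83  84  79  84  80  79  78  86  86  82  79  76  76  81  80  80  78  81  78  79  77  73  91 120 115 114 114 115 116 116 124  85
174:  84  82  77  82  82  80  80  78  81  80  85  83  80  75  79  80  79  81  80  80  78  81 100 116 114 115 112 116 113 116 121  83
175:  79  85  81  79  81  79  84  82  85  80  78  80  82  83  82  82  84  80  79  82  75 110 123 116 116 118 116 114 114 116 125  88
176:  81  85  82  84  84  84  84  79  81  80  77  81  77  82  82  79  82  79  76  78  77 115 126 119 115 114 117 112 115 121 112  76
177:  80  82  81  82  83  84  84  77  80  79  82  79  76  80  80  82  81  79  78  77  69  96 115 117 113 117 116 117 115 123 103  56
178:  82  81  79  81  84  81  79  81  82  77  83  84  78  79  79  77  80  76  71  76  74 100 122 116 115 113 118 114 115 124  95  51
179:  82  83  77  78  85  84  82  82  80  83  76  79  81  81  80  79  84  81 119 159 144 111 117 113 113 116 115 114 118 120  9
[... 4007 characters left out ...]
80:  99  94  98 100  99  98  97  97  99  94  97  97  99 106 100 105  97  93  95  98 105 105  98  98 100 107 102 102
281:  98 100  98  92  99  96  94  94  96  96  95  99  99 106 106 101  96  91  96 104 103 103  99 104 100 105 108 103
282: 100  96  90  98  98  98  99 101  94  96  92  95 103 106 100 101  95  91  98 102 105 105 104 105 101 102 101 103
283:  96  96  97  95  96  97  94  98  93 100  97  98 104 104 101  99 101  96 101 104 103 102 105 104 101 100 106 105
284:  97 100  93  99  98  97 101  98  93  97  94  98  99 103 103 100  96  93 100  98 103 101 107 104 101  99 100 104
285: 100  94  98  97  92  99 100  96  95  93  98  97  99 102 108 100  93  93  97 105 102 104 103 100 106 105  97 101
```

Run:
```python
from h import *
s=grab('side');t=grab('top')
a=atz(s,(325.4,280.),.174);b=atz(s,(316.3,273.4),.174);print(b.round(4),np.linalg.norm(a-b))
# door angle: knob stem/offset vs upper knuckle: bar ring centre
k=atz(t,(139.0,186.2),.204);print('ring',k.round(4),'bolt dir deg',np.degrees(np.arctan2(*(b-a)[:2])).round(2))
v=b[:2]-pin; print('knob ang',np.degrees(np.arctan2(v[1],v[0])).round(2),'expected',np.degrees(np.arctan2(*(tcp(0,.042,.192)[:2]-pin)[::-1])).round(2))
```

```text
[0.5978 0.1334 0.174 ] 0.02486649377993725
ring [0.5714 0.3301 0.204 ] bolt dir deg -172.0
knob ang -82.41 expected -82.46
```

The knob moved 25 mm to its home position. The door angle is within 0.1° of shut, and the upper knuckle ring sits on the pin axis. I'm handing in.

```bash
python3 -c "
from station import ctrl
o=ctrl.get_obs();print(o['t'],o['contact_force']);print(ctrl.finish_job())"
```

```text
29.025 [0.01321305 0.64968128 0.35322029]
the job is handed in; nothing more can be done
None
```

The door is back on both hinge pins and shut, the bolt is about 25 of its 26 mm home, and the job was handed in at 29 s of the 67 s; the hand-in gave no verdict, so the result is from my own camera and force readings.

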